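# Inspect the chalk-marked bearing with a loupe

## Task

A stick of white chalk lies on the bench in front of one of the two inspection stands and marks the bearing on it as suspect (a nut lies in front of the other). Pick up the loupe by its handle and hold it level and still, its lens centred over that suspect bearing and at the same height as the yellow mark on that stand's own post; touch neither the stands nor the bearings, and leave all other things where they lie. The job finishes with you still holding the loupe there: do not put it down or let go.

Things in the scene. Friction and masses are not known exactly. Their poses are not given: they have to be found in the camera images.
- loupe: hand loupe (reading lens), about 90 g, lying flat on the bench: round dark steel frame 64 mm across, 12 mm high with a glass lens, and a straight red handle along its own -x. Origin on its underside, under the lens centre; z is the lens axis (up); balance point on the handle side, about 75 mm from the lens centre
- lens (a point): centre of the loupe's lens, 6 mm above its underside; z is the lens axis
- handle (a point): place to grip the loupe's handle: 85 mm from the lens centre along loupe -x, 8 mm above its underside. The handle is 18 mm wide (loupe y), 16 mm high, and runs straight from 54 to 140 mm from the lens centre
- stand_left: left-hand (y > 0) inspection stand, fixed: grey base plate 141x96x10 mm. Origin on the bench under the centre of the bearing nest (a rim 63 mm across, 4 mm high, on the plate); stand +x points away from the robot, to the post. The plate reaches from 55 mm in front of the origin to 86 mm behind it. The upright steel post (10 mm thick, top at z 206 mm) stands 68 mm behind the origin, +x; the robot's side is free
- stand_right: right-hand (y < 0) inspection stand, fixed: grey base plate 141x96x10 mm. Origin on the bench under the centre of the bearing nest (a rim 63 mm across, 4 mm high, on the plate); stand +x points away from the robot, to the post. The plate reaches from 55 mm in front of the origin to 86 mm behind it. The upright steel post (10 mm thick, top at z 206 mm) stands 68 mm behind the origin, +x; the robot's side is free
- mark_left (a point): centre of the yellow band round the black collar (23 mm across, 18 mm high) on the left stand's post, on the post's axis; its height, 110 to 170 mm above the bench, is the focal height at which the lens must be held
- mark_right (a point): centre of the yellow band round the black collar (23 mm across, 18 mm high) on the right stand's post, on the post's axis; its height, 110 to 170 mm above the bench, is the focal height at which the lens must be held
- bearing_left: steel ball bearing, 52 mm across, 15 mm thick, seated flat and fixed in the left stand's nest, on the plate (top face 25 mm above the bench); origin at the centre of its underside
- bearing_right: steel ball bearing, 52 mm across, 15 mm thick, seated flat and fixed in the right stand's nest, on the plate (top face 25 mm above the bench); origin at the centre of its underside
- chalk: stick of white chalk, 11x50x11 mm, lying on the bench on the robot's side of one stand, its centre 80 to 105 mm from that stand's origin (over 0.35 m from the other's); origin at the centre of its underside
- nut: dark hex nut, 24x28x13 mm, lying flat on the bench on the robot's side of the other stand; origin at the centre of its underside
- scriber: steel scriber, a thin pointed rod, 9x169x9 mm, lying on the bench beyond the loupe; bystander
- screwdriver: screwdriver with a yellow handle, 27x170x25 mm, lying near the robot on the left; bystander
- flat_bar: dark flat steel bar offcut, 40x122x10 mm, lying near the robot on the right; bystander

How it is judged:
On the way:
1. the loupe is picked up, its lens at least 40 mm above the bench (height (world z) of lens above 0.04 m and contact force between the fingers and loupe above 1 N), for 0.2 s.
At the end, for the whole second after the job is handed in: the fingers alone hold the loupe still (under 20 mm/s) over the bearing whose stand has the chalk in front: lens centre within 10 mm horizontally of the bearing's centre and within 7 mm of the height of that post's yellow band, lens axis within 0.12 rad (7 degrees) of vertical (((horizontal distance between chalk and stand_left below 0.14 m and horizontal distance between lens and bearing_left below 0.01 m and z of lens in the frame of mark_left between -0.007 and 0.007 m) or (horizontal distance between chalk and stand_right below 0.14 m and horizontal distance between lens and bearing_right below 0.01 m and z of lens in the frame of mark_right between -0.007 and 0.007 m)) and angle between lens's own z axis and vertical below 0.12 rad and linear speed of loupe below 0.02 m/s and contact force between the fingers and loupe above 1 N); the arm keeps its last pose, push and grip.
It fails at once if the loupe or the robot touches a stand or a bearing (over 1 N) (contact force between any of loupe, the fingers, the arm and stand_left above 1 N or contact force between any of loupe, the fingers, the arm and stand_right above 1 N or contact force between any of loupe, the fingers, the arm and bearing_left above 1 N or contact force between any of loupe, the fingers, the arm and bearing_right above 1 N).
It fails at once if the chalk, the nut or a bystander is moved by more than 20 mm (distance of any of chalk, nut, scriber, screwdriver, flat_bar from where it was at the start of the episode above 0.02 m).
It also fails if it takes over 42 s, if anything falls off the work surface, if the arm or the gripper's body presses on something with over 40 N, if the wrist force passes 120 N, or if a joint passes its speed limit or range.

## Robot

A 7-joint arm with a two-finger parallel gripper is mounted at the origin on the work surface; the furniture and walls round the work are solid. World frame = base frame: x ahead of the robot, y to its left, z up, the work surface at z = 0. Lengths are in m, angles in rad, forces in N, time in s.
With the tool pointing down it reaches from about 0.4 to 0.9 m from the base axis. Payload 5.6 kg.
Tool frame: the origin (TCP) lies at the very end of the fingers, on their centre line; the grasp point (between the pads) lies 19 mm behind it; z points along the fingers, y is the direction in which the jaws open and shut (so a half turn about z gives the same grasp; the last joint's range is limited). The gripper opens to 92 mm and grips with 3 to 60 N. Pads are 20 mm wide; open, the fingers measure 128 mm over their backs; the gripper's body (75 mm by 189 mm) begins 69 mm behind the grasp point.
Start: joints at [1.185, 0.468, -0.012, 1.603, 0.006, 1.071, -0.056], TCP at [0.218, -0.612, 0.215] pointing down, gripper open.
Joint ranges: [-2.53, 2.53], [-0.31, 2.02], [-1.57, 1.55], [0.28, 2.44], [-1.29, 4.43], [0.15, 1.84], [-2.92, 2.92]. Speed limits (rad/s): [2.57, 2.57, 3.14, 3.14, 3.14, 3.14, 3.14].

## Interface

Orientations are given as a rotation vector (axis times angle).
In Python, from plant import env gives the robot as it stands.
- The arm moves only by the tool send_rows, never from a script. Its argument "deltas" is a list that holds one entry, the list of rows, each a list of 5 numbers: the shift along the world's x, y, z in cm, then the turn about the world's z in degrees, then the closure in counts, from 0 (fully open) to 255 (shut). A call has 1 to 20 rows; each row is the pose to reach, as a shift and turn from the pose commanded when the call began; what a row does not reach only later rows make up. A row lasts 1/10 s, in which the tool goes at most 50 mm and 8.59 degrees, less where a joint would pass 70% of its speed; a pose out of reach is approached as far as the arm can. A call with a gripper value outside its range is refused whole. The fingers move at their own pace and stop on an object; "squeeze" is the grip in N (left out, the last holds). Time passes only in rows, so rows that repeat a pose let the fingers close. It gives the time, the measured TCP pose, the force and the opening at its end, in the units of the state.
- env.read_state(): the state, without advancing time (a new reading comes with each control period).
- env.camera(name): name is "scene" or "top" or "wrist"; returns (picture, depth): 384x512x3 uint8, red, green, blue; 384x512 float32, m along the optical axis (not along the pixel's ray), 0 where there is no reading.
- env.calibration(name): a dict with "vfov" (degrees; the focal length in pixels is half the picture's height over the tangent of half this angle, whatever the lens; pixels are square), "cx", "cy" (the principal point, pixels), "eye" and "rotation" of the camera in the world. Camera axes: x right, y down, z forward; pixel columns grow to the right and rows downward; lengths in m; the calibration is good to about 2 mm. A picture is of the moment at which its call begins: read the wrist's pose just before it. calibration takes no time and is no camera call; for the wrist camera it gives the pose at the moment of the call.
- env.hand_in(): hands the job in, once; it reports no verdict.
The state is a dict: "time_s": time; "joints": joint angles; "qvel": joint speeds; "effort": joint torques, N m; "tcp_pos": TCP position; "ee_rot": TCP orientation; "ft_force": force on the tool from outside, world axes, zero at the start; "moment": the same for the moment, N m; "finger_gap": opening from 0.0 (shut) to 1.0 (fully open).
Only numpy, scipy, OpenCV 4.12 (cv2) and the standard library are available. Lean on these libraries where they do the work, as an engineer would, in place of code of your own. Each camera call takes 0.05 s, during which the arm holds its last target.

## Working session

There is one attempt and no reset: what is moved stays moved. The work goes in short steps, Python scripts to look and compute and a tool call to move; the robot and the scene stay as the last step left them, time stands still between calls to the robot, and variables do not carry over. Pictures are saved under pics/ and viewed, and the job is handed in when it is done.

Besides the shell and the picture viewer there is one more tool, called as a command line: name --argument value ..., lists and objects as JSON in quotes. send_rows: Moves the arm, as the interface text tells. Its arguments: {"type":"object","properties":{"deltas":{"type":"array"},"squeeze":{"type":"number"}},"required":["deltas"]}

```bash
mkdir -p pics; ls; cat > h.py <<'E'
import numpy as np,cv2
from plant import env
def save(n,p): cv2.imwrite('pics/'+p,cv2.cvtColor(n,cv2.COLOR_RGB2BGR))
def pts(c,d):
    f=d.shape[0]/2/np.tan(np.radians(c['vfov'])/2)
    v,u=np.mgrid[:d.shape[0],:d.shape[1]]
    P=np.stack([(u-c['cx'])/f*d,(v-c['cy'])/f*d,d],-1)
    return P@np.array(c['rotation']).T+np.array(c['eye'])
E
python3 - <<'E'
from h import *
print(env.read_state())
for n in ['scene','top']:
    c=env.calibration(n);print(c)
    im,d=env.camera(n);save(im,n+'0.png');np.savez(n+'0.npz',im=im,d=d,P=pts(c,d))
E
```

```text
pics
{'time_s': 0.0, 'joints': array([ 1.18495543,  0.46837873, -0.01158822,  1.60362247,  0.00598723,
        1.07141547, -0.05629437]), 'qvel': array([-0.00071482, -0.00097606, -0.00120947,  0.00062975,  0.00042127,
        0.00064209,  0.00052136]), 'effort': array([-7.92779665e-04, -5.20573711e+01, -1.28242437e-02, -2.43746531e+01,
       -5.64931647e-02,  1.72364776e-02,  1.70102198e-04]), 'tcp_pos': array([ 0.21823595, -0.61164084,  0.21363982]), 'ee_rot': array([-3.09385506e+00, -5.35483113e-01,  6.64122640e-04]), 'ft_force': array([ 0.62753535, -0.17869098, -0.26841819]), 'moment': array([ 0.01009839, -0.04425034,  0.01167487]), 'finger_gap': 1.0026944281388321}
{'vfov': 51.58832810510018, 'cx': 256.9434496658206, 'cy': 190.44142304396942, 'eye': array([-0.07229251,  0.33349225,  0.88427344]), 'rotation': array([-1.35913278,  2.30951341, -0.80591285])}Traceback (most recent call last):
  File "<stdin>", line 5, in <module>
  File "h.py", line 8, in pts
    return P@np.array(c['rotation']).T+np.array(c['eye'])
           ~~~~~~~~~~~~~~~~~~~~~~~~~~~^~~~~~~~~~~~~~~~~~~
ValueError: operands could not be broadcast together with shapes (384,512) (3,)
```

```bash
sed -i "s/np.array(c\['rotation'\])/cv2.Rodrigues(np.array(c['rotation']))[0]/" h.py
python3 - <<'E'
from h import *
for n in ['scene','top']:
    c=env.calibration(n);print(c)
    im,d=env.camera(n);save(im,n+'0.png');P=pts(c,d);np.savez(n+'0.npz',im=im,d=d,P=P)
    for v in (60,120,200,280,350): print([P[v,u].round(3).tolist() for u in (60,150,256,350,450)])
E
```

```text
{'vfov': 51.58832810510018, 'cx': 256.9434496658206, 'cy': 190.44142304396942, 'eye': array([-0.07229251,  0.33349225,  0.88427344]), 'rotation': array([-1.35913278,  2.30951341, -0.80591285])}
[[1.977, 0.355, -0.274], [1.977, -0.092, -0.417], [1.121, -0.315, -0.002], [0.939, -0.629, 0.0], [0.86, -1.136, -0.118]]
[[1.134, 0.424, 0.0], [0.984, 0.162, 0.002], [0.815, -0.147, -0.001], [0.663, -0.42, -0.002], [0.988, -1.594, -0.755]]
[[0.792, 0.496, -0.002], [0.66, 0.275, 0.008], [0.522, 0.015, -0.001], [0.395, -0.216, -0.003], [0.258, -0.458, -0.0]]
[[0.541, 0.547, -0.001], [0.433, 0.356, -0.0], [0.309, 0.132, -0.001], [0.199, -0.067, -0.001], [0.011, 0.003, 0.405]]
[[0.371, 0.582, 0.001], [0.276, 0.411, -0.0], [0.165, 0.211, 0.002], [0.064, 0.04, 0.017], [-0.051, 0.03, 0.335]]
{'vfov': 45.721650744426746, 'cx': 249.84756124505486, 'cy': 191.69354709482107, 'eye': array([0.3318985 , 0.01334388, 1.23498076]), 'rotation': array([-2.11778316,  2.16701552, -0.1548147 ])}
[[0.911, 0.552, 0.001], [0.852, 0.268, 0.114], [0.898, -0.01, -0.002], [0.891, -0.279, 0.0], [0.884, -0.565, -0.001]]
[[0.732, 0.545, 0.002], [0.674, 0.255, 0.165], [0.72, -0.006, -0.002], [0.714, -0.27, -0.004], [0.707, -0.55, -0.002]]
[[0.506, 0.539, -0.004], [0.5, 0.29, 0.001], [0.332, 0.013, 1.235], [0.487, -0.256, 0.001], [0.481, -0.528, 0.002]]
[[0.29, 0.529, -0.0], [0.285, 0.287, 0.002], [0.278, 0.005, 0.001], [0.272, -0.245, -0.002], [0.273, -0.461, 0.115]]
[[0.11, 0.522, -0.0], [0.104, 0.287, -0.003], [0.1, 0.01, 0.006], [0.093, -0.235, -0.002], [0.088, -0.495, -0.002]]
```

View pics/scene0.png

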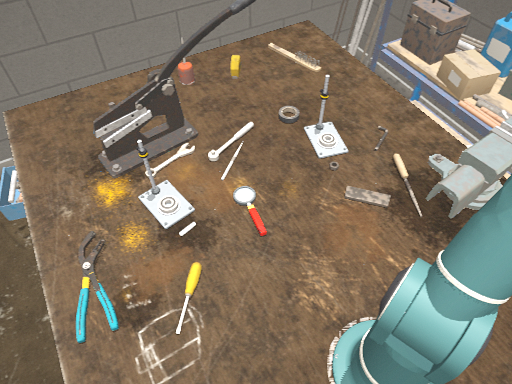

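View pics/top0.png

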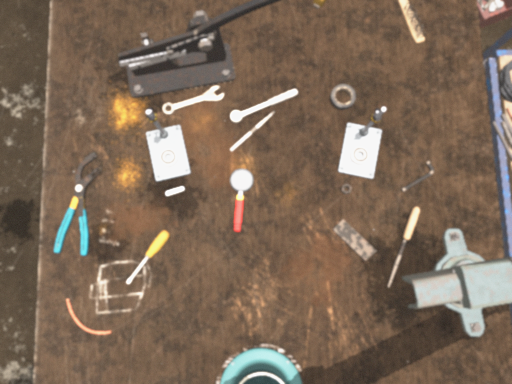

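```bash
python3 - <<'E'
from h import *
T=np.load('top0.npz');S=np.load('scene0.npz')
def crop(im,u0,v0,w,h,s,n): save(cv2.resize(im[v0:v0+h,u0:u0+w],None,fx=s,fy=s,interpolation=cv2.INTER_CUBIC),n)
crop(T['im'],120,90,160,150,5,'topc.png' )
crop(S['im'],120,130,160,120,5,'scenec.png')
for nm,D in (('top',T),('scene',S)):
    im=D['im'].astype(int);P=D['P'];r,g,b=im[...,0],im[...,1],im[...,2]
    x,y,z=P[...,0],P[...,1],P[...,2]
    red=(r>130)&(g<70)&(b<70)&(abs(y)<.15)&(x>.25)&(x<.65)
    q=P[red];m=q.mean(0);print(nm,'red',len(q),m.round(4),np.linalg.svd((q-m)[:,:2],full_matrices=False)[2][0], q.min(0).round(3),q.max(0).round(3))
    for sx,cy in (('L',(.05,.45)),):
        pl=(z>.006)&(z<.014)&(x>.5)&(x<.75)&(y>.12)&(y<.4)&(g>140)
        q=P[pl];rect=cv2.minAreaRect(q[:,:2].astype(np.float32));print('plate',len(q),rect,q[:,2].mean())
        w=(z>.018)&(z<.035)&(x>.5)&(x<.75)&(y>.12)&(y<.4)
        q=P[w];print('bearing',len(q),q.mean(0),cv2.minEnclosingCircle(q[:,:2].astype(np.float32)))
    ch=(r>200)&(g>200)&(b>190)&(x>.4)&(x<.6)&(y>.1)&(y<.35)&(z<.02)
    q=P[ch];print('white',q.mean(0) if len(q) else None,len(q))
    yl=(r>120)&(g>100)&(b<90)&(z>.08)&(z<.2)&(x<.85)&(x>.5)&(y>.1)&(y<.4)
    q=P[yl];print('yellow',q.round(3).tolist())
E
```

```text
<stdin>:10: RuntimeWarning: Mean of empty slice.
  ret = um.true_divide(
Traceback (most recent call last):
IndexError: index 0 is out of bounds for axis 0 with size 0
```

View pics/topc.png

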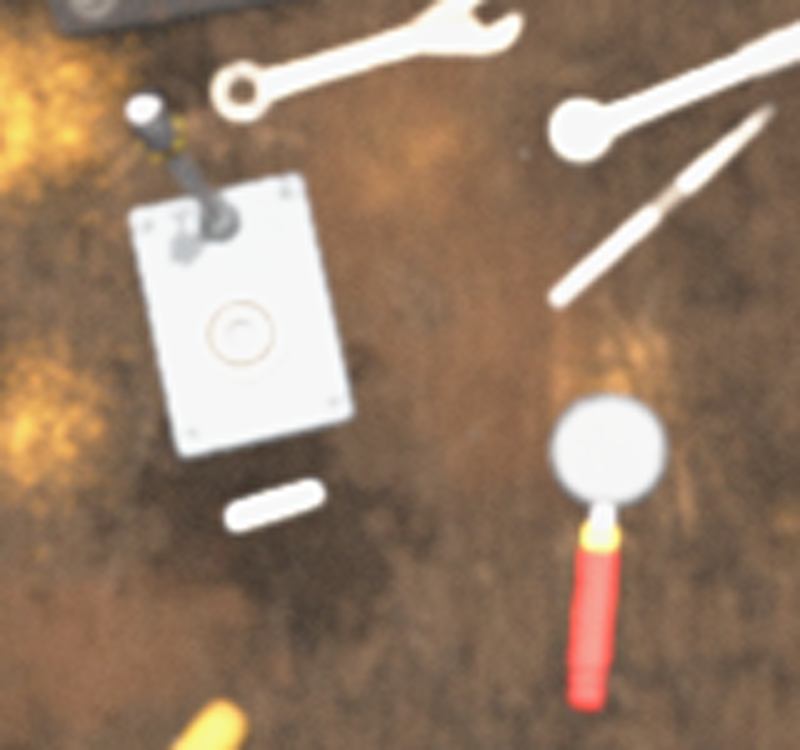

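View pics/scenec.png

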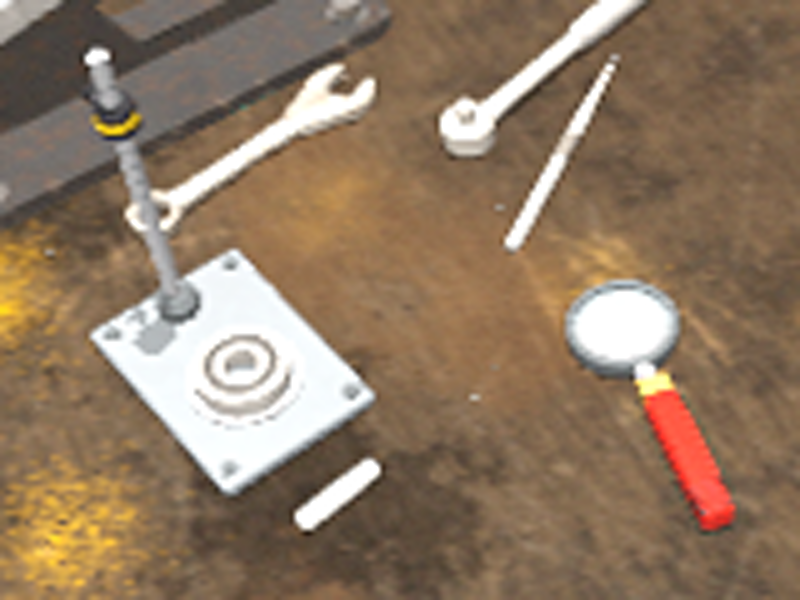

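```bash
cat >> h.py <<'E'
def ray(c,u,v):
    f=192/np.tan(np.radians(c['vfov'])/2)
    return np.array(c['eye']),cv2.Rodrigues(np.array(c['rotation']))[0]@np.array([(u-c['cx'])/f,(v-c['cy'])/f,1])
def atz(c,u,v,z):
    e,r=ray(c,u,v);return e+r*(z-e[2])/r[2]
E
python3 - <<'E'
from h import *
t=env.calibration('top');s=env.calibration('scene')
T=np.load('top0.npz');S=np.load('scene0.npz')
pr=lambda n,p:print(n,np.round(p,4))
o=-.4
pr('lens top',atz(t,241.2,179.6,.012));pr('lens scene',atz(s,244,194.8,.012))
pr('hend top',atz(t,236.8,231.4,.012));pr('hstart',atz(t,239.6,199,.012))
pr('hend sc',atz(s,120+716/5-.4,130+510/5-.4,.014));pr('hstart sc',atz(s,120+655/5-.4,130+390/5-.4,.014))
pr('bear top',atz(t,167.6,156.2,.025));pr('bear sc',atz(s,167.6,202,.025))
pr('chalk',atz(t,120+275/5-.4,90+506/5-.4,.011))
for nm,c,q in (('top',t,[(131,213),(302,175),(353,412),(182,457)]),):
  pr('plate '+nm,[atz(c,120+u/5-.4,90+v/5-.4,.01)[:2] for u,v in q])
q=[(92,333),(236,250),(375,397),(232,492)]
pr('plate sc',[atz(s,120+u/5-.4,130+v/5-.4,.01)[:2] for u,v in q])
P=S['P'];
for v in range(148,160): print(v,[(P[v,u].round(3).tolist(),S['im'][v,u].tolist()) for u in (142,143,144)])
for nm,D in (('top',T),('scene',S)):
    P=D['P'];x,y,z=np.moveaxis(P,-1,0)
    q=P[(z>.021)&(z<.03)&(x>.5)&(x<.68)&(y>.15)&(y<.35)];print(nm,len(q),q.mean(0).round(4),q.min(0).round(3),q.max(0).round(3))
E
```

```text
lens top [0.5485 0.039  0.012 ]
lens scene [0.5456 0.0395 0.012 ]
hend top [0.4078 0.0536 0.012 ]
hstart [0.4952 0.0444 0.012 ]
hend sc [0.4132 0.054  0.014 ]
hstart sc [0.4964 0.0451 0.014 ]
bear top [0.6155 0.2377 0.025 ]
bear sc [0.6155 0.2364 0.025 ]
chalk [0.522  0.2208 0.011 ]
plate top [[0.6887 0.3014]
 [0.7082 0.2063]
 [0.5733 0.1783]
 [0.5504 0.2719]]
plate sc [[0.6871 0.2997]
 [0.7051 0.2075]
 [0.5692 0.179 ]
 [0.549  0.2692]]
148 [([0.679, 0.249, 0.182], [166, 165, 168]), ([0.689, 0.246, 0.171], [137, 135, 136]), ([0.687, 0.244, 0.173], [98, 96, 99])]
149 [([0.677, 0.25, 0.181], [174, 172, 173]), ([0.679, 0.248, 0.178], [153, 155, 155]), ([0.682, 0.245, 0.174], [113, 116, 116])]
150 [([0.675, 0.251, 0.179], [180, 178, 179]), ([0.679, 0.248, 0.175], [149, 148, 150]), ([0.682, 0.246, 0.171], [102, 101, 103])]
151 [([0.678, 0.252, 0.174], [141, 142, 143]), ([0.677, 0.249, 0.174], [92, 92, 95]), ([0.676, 0.247, 0.174], [85, 83, 86])]
152 [([0.676, 0.253, 0.172], [54, 53, 53]), ([0.672, 0.251, 0.175], [75, 74, 76]), ([0.674, 0.248, 0.173], [81, 78, 83])]
153 [([0.673, 0.254, 0.
[... 298 characters left out ...]
]), ([0.671, 0.251, 0.165], [233, 199, 27])]
156 [([0.672, 0.256, 0.163], [249, 212, 24]), ([0.674, 0.254, 0.161], [240, 204, 20]), ([0.672, 0.251, 0.161], [204, 167, 31])]
157 [([0.674, 0.257, 0.158], [36, 36, 53]), ([0.673, 0.254, 0.158], [38, 40, 54]), ([0.671, 0.252, 0.159], [38, 39, 55])]
158 [([0.819, 0.243, 0.013], [119, 113, 112]), ([0.681, 0.254, 0.147], [124, 122, 121]), ([0.679, 0.252, 0.148], [142, 142, 144])]
159 [([0.816, 0.244, 0.013], [116, 110, 108]), ([0.679, 0.255, 0.146], [167, 163, 164]), ([0.679, 0.253, 0.145], [188, 186, 188])]
top 210 [0.6203 0.2395 0.0242] [0.591 0.212 0.021] [0.68  0.264 0.03 ]
scene 201 [0.6191 0.2389 0.0238] [0.588 0.212 0.021] [0.68  0.263 0.028]
```

send_rows --deltas '[[[4, 4, 4, -5, 0], [8, 8, 4, -10, 0], [12, 12, 4, -15, 0], [15, 15, 4, -20, 0], [17, 19, 4, -25.6, 0], [19, 23, 4, -25.6, 0], [20, 27, 4, -25.6, 0], [21, 31, 4, -25.6, 0], [22, 35, 4, -25.6, 0], [23, 39, 4, -25.6, 0], [23, 43, 4, -25.6, 0], [23, 47, 4, -25.6, 0], [23, 51, 4, -25.6, 0], [23, 55, 4, -25.6, 0], [23, 59, 4, -25.6, 0], [23, 62, 4, -25.6, 0], [23, 65, 4, -25.6, 0], [23, 66, 4, -25.6, 0], [23, 66, 4, -25.6, 0], [23, 66, 4, -25.6, 0]]]'

```text
time_s: 2.15
tcp_pos: [0.4484, 0.0464, 0.2544]
ee_rot: [3.137, -0.166, -0.001]
ft_force: [-0.9, -0.2, -0.3]
finger_gap: 1.001
```

```bash
python3 - <<'E'
from h import *
c=env.calibration('wrist');print(c,env.read_state()['joints'])
im,d=env.camera('wrist');P=pts(c,d);save(cv2.resize(im,(768,576)),'w1.png');np.savez('w1.npz',im=im,P=P)
r,g,b=np.moveaxis(im.astype(int),-1,0)
m=(r>110)&(g<80)&(b<80)
q=P[m];q=q[(q[:,0]>.35)&(q[:,0]<.55)]
print(len(q),q.mean(0),cv2.minAreaRect(q[:,:2].astype(np.float32)))
E
```

```text
{'vfov': 66.36948101504464, 'cx': 251.33364799662604, 'cy': 190.70159991470683, 'eye': array([0.51464393, 0.03894063, 0.42510671]), 'rotation': array([ 1.98431424, -2.20776373, -0.26598494])} [ 0.1864748   0.10886202 -0.38710404  2.00093113  0.04822438  1.04087098
 -1.89925361]
2531 [0.44341847 0.11032163 0.00856834] ((0.4559503197669983, 0.06861445307731628), (0.7079235315322876, 0.19335541129112244), 87.79523468017578)
```

View pics/w1.png

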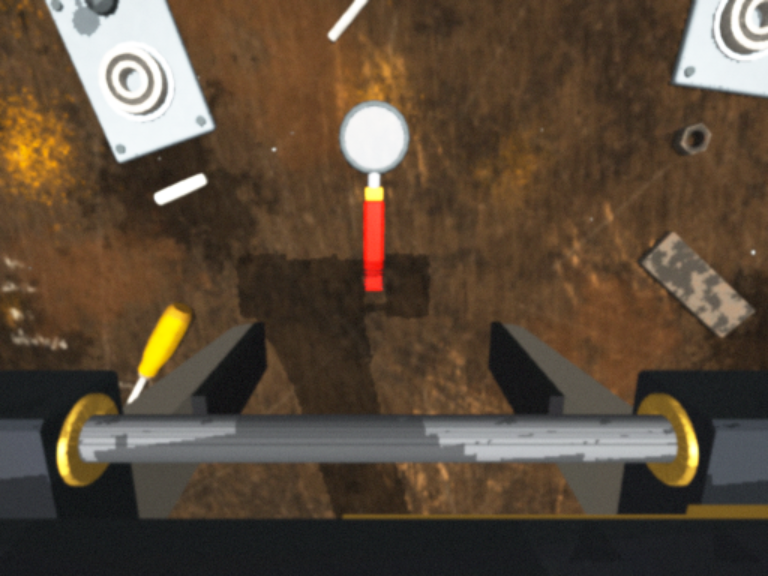

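```bash
python3 - <<'E'
from h import *
c=env.calibration('wrist')
f=lambda u,v,z:atz(c,u/1.5-.17,v/1.5-.17,z).round(4)
print('lens',f(375,137,.012),'hs',f(374,190,.015),'he',f(373.5,290,.016),'mid',f(374,235,.016))
print('bear',f(133,82,.025),'chalk',f(180,189,.011))
print(env.read_state()['tcp_pos'])
E
```

```text
lens [0.5504 0.0364 0.012 ] hs [0.5047 0.0423 0.015 ] he [0.4116 0.053  0.016 ] mid [0.464  0.0467 0.016 ]
bear [0.6147 0.2337 0.025 ] chalk [0.5245 0.2193 0.011 ]
[0.44848961 0.0461113  0.25443138]
```

send_rows --deltas '[[[2, 0.1, -5, 0, 0], [2, 0.1, -10, 0, 0], [2, 0.1, -15, 0, 0], [2, 0.1, -19, 0, 0], [2, 0.1, -22, 0, 0], [2, 0.1, -23.5, 0, 0], [2, 0.1, -24.4, 0, 0], [2, 0.1, -24.8, 0, 0], [2, 0.1, -24.8, 0, 0], [2, 0.1, -24.8, 0, 0]]]' --squeeze 25

```text
time_s: 3.2
tcp_pos: [0.4692, 0.0486, 0.0074]
ee_rot: [-3.137, 0.164, -0.003]
ft_force: [-0.0, 0.0, -0.6]
finger_gap: 0.996
```

send_rows --deltas '[[[0, -0.1, -0.3, 0, 0], [0, -0.1, -0.3, 0, 100], [0, -0.1, -0.3, 0, 200], [0, -0.1, -0.3, 0, 255], [0, -0.1, -0.3, 0, 255], [0, -0.1, -0.3, 0, 255], [0, -0.1, -0.3, 0, 255], [0, -0.1, -0.3, 0, 255], [0, -0.1, -0.3, 0, 255], [0, -0.1, -0.3, 0, 255], [0, -0.1, -0.3, 0, 255], [0, -0.1, -0.3, 0, 255]]]' --squeeze 25

```text
time_s: 4.4
tcp_pos: [0.4684, 0.0478, 0.0036]
ee_rot: [-3.137, 0.163, 0.0]
ft_force: [-0.3, 0.4, -0.1]
finger_gap: 0.193
```

```bash
python3 - <<'E'
from h import *
c=env.calibration('wrist');im,d=env.camera('wrist');save(cv2.resize(im,(768,576)),'w2.png');print(env.read_state()['ft_force'])
E
```

```text
[-0.17625895  0.8863461  -0.50686551]
```

View pics/w2.png

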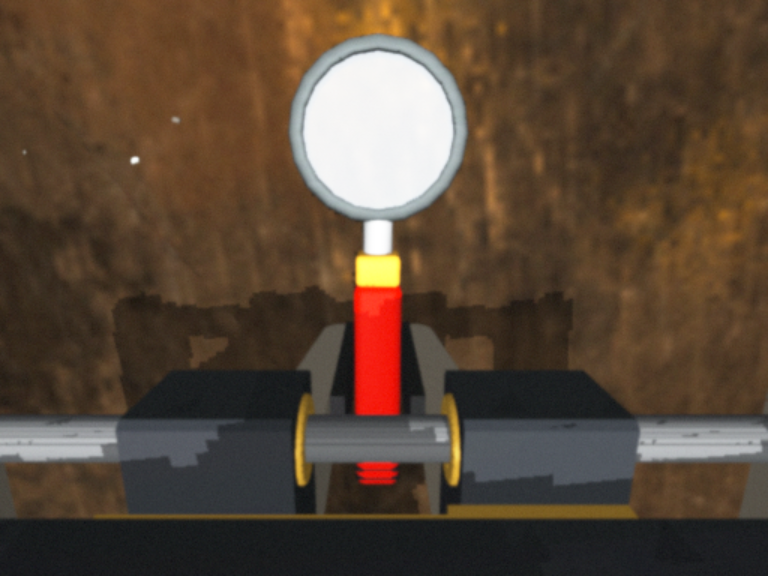

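send_rows --deltas '[[[0, 0, 0.5, 0, 255], [0, 0, 1.5, 0, 255], [0, 0, 3, 0, 255], [0, 0, 5, 0, 255], [0, 0, 7.5, 0, 255], [0, 0, 10, 0, 255], [0, 0, 12.5, 0, 255], [0, 0, 15, 0, 255], [0, 0, 17, 0, 255], [0, 0, 18, 0, 255], [0, 0, 18, 0, 255], [0, 0, 18, 0, 255], [0, 0, 18, 0, 255]]]' --squeeze 25

```text
time_s: 5.75
tcp_pos: [0.4676, 0.0477, 0.1826]
ee_rot: [3.137, -0.163, -0.003]
ft_force: [-0.9, 0.3, -0.9]
finger_gap: 0.189
```

```bash
python3 - <<'E'
from h import *
c=env.calibration('wrist');im,d=env.camera('wrist');P=pts(c,d);save(cv2.resize(im,(768,576)),'w3.png')
f=lambda u,v:P[int(v/1.5),int(u/1.5)].round(4)
t=env.read_state()['tcp_pos'];print(t)
for u,v in((379,42),(379,127),(379,212),(296,127),(462,127),(379,270),(379,300),(379,350),(365,300),(393,300)): print(u,v,f(u,v)-t)
c=env.calibration('scene');im,d=env.camera('scene');np.savez('s3.npz',im=im,d=d,P=pts(c,d));save(cv2.resize(im[80:272,100:356],(768,576),interpolation=2),'s3.png')
E
```

```text
[0.46767486 0.04772667 0.18252991]
379 42 [ 0.10972514 -0.01252667  0.00937009]
379 127 [ 0.08382514 -0.00982667  0.00607009]
379 212 [ 0.05432514 -0.00672667  0.00807009]
296 127 [0.08672514 0.01887333 0.00777009]
462 127 [ 0.08052514 -0.03892667  0.00817009]
379 270 [ 0.03352514 -0.00452667  0.01237009]
379 300 [ 0.02202514 -0.00332667  0.01187009]
379 350 [ 0.00302514 -0.00132667  0.01357009]
365 300 [0.02282514 0.00167333 0.01267009]
393 300 [ 0.02162514 -0.00892667  0.01247009]
```

View pics/w3.png

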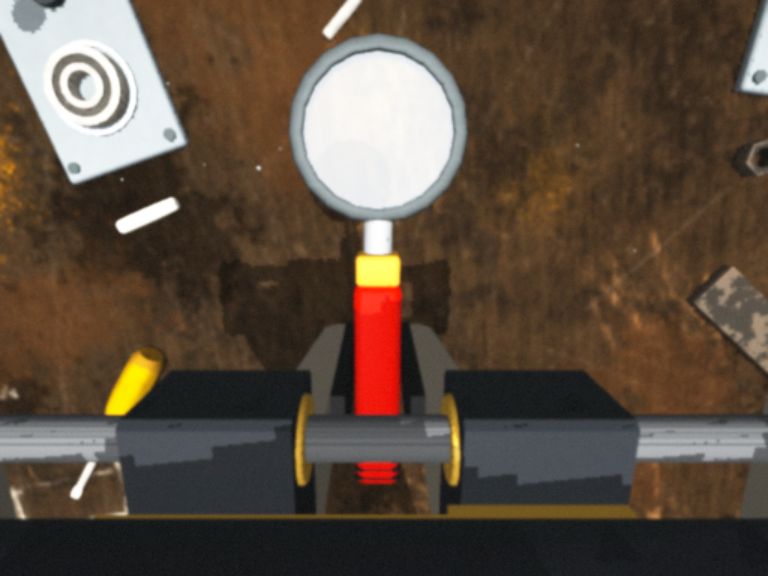

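View pics/s3.png

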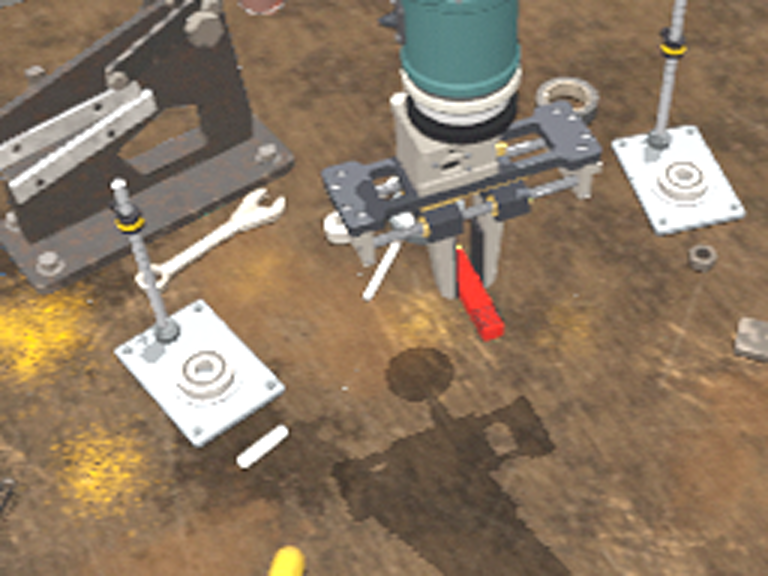

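send_rows --deltas '[[[0, 1, 2, 0, 255], [0, 3, 4, 0, 255], [0, 6, 6, 0, 255], [0.5, 9, 8, 0, 255], [1, 12, 9, 0, 255], [1.5, 15, 10, 0, 255], [2, 17.5, 10, 0, 255], [2, 19, 10, 0, 255], [2, 19.8, 10, 0, 255], [2, 19.8, 10, 0, 255], [2, 19.8, 10, 0, 255], [2, 19.8, 10, 0, 255]]]'

```text
time_s: 7.05
tcp_pos: [0.4886, 0.2446, 0.2834]
ee_rot: [3.136, -0.166, -0.0]
ft_force: [0.2, -0.7, -0.5]
finger_gap: 0.19
```

```bash
python3 - <<'E'
from h import *
c=env.calibration('wrist');print(env.read_state()['tcp_pos']);im,d=env.camera('wrist');P=pts(c,d);np.savez('w4.npz',im=im,P=P,**c);save(cv2.resize(im,(768,576)),'w4.png')
save(cv2.resize(im[0:144,160:352],(768,576),interpolation=2),'w4c.png')
E
```

```text
[0.48863358 0.24457683 0.28338809]
```

View pics/w4.png

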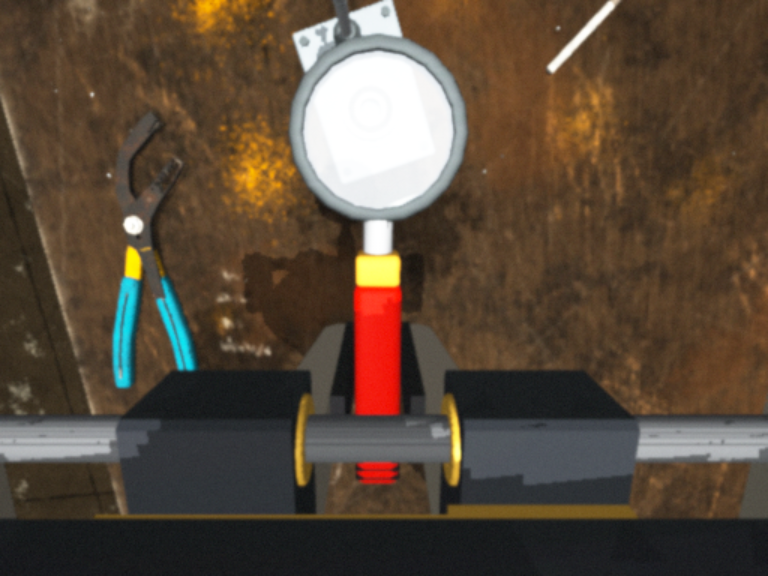

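View pics/w4c.png

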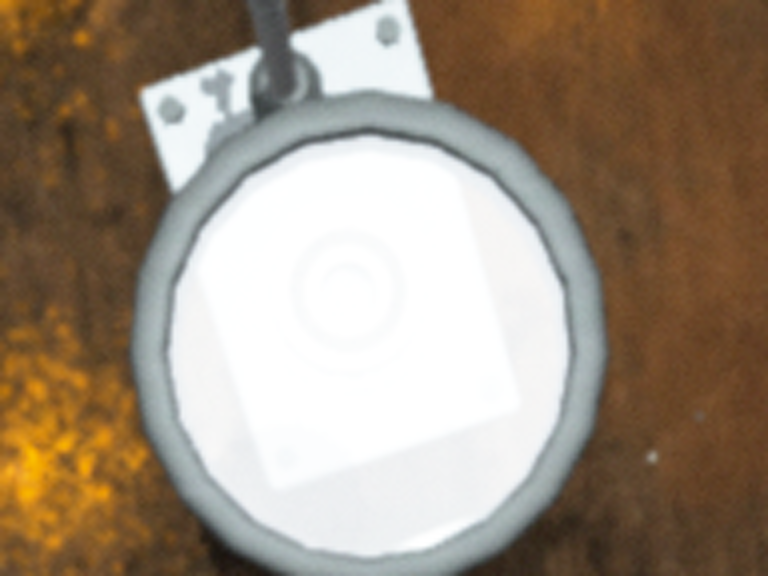

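```bash
python3 - <<'E'
from h import *
D=np.load('w4.npz');c={k:D[k] for k in ('vfov','cx','cy','eye','rotation')}
print('bear w4',atz(c,160+348/4-.4,292/4-.4,.025).round(4), atz(c,160+347/4-.4,298/4-.4,.025).round(4))
for nm,file in (('scene','scene0.npz'),('scene','s3.npz'),('top','top0.npz')):
    A=np.load(file);im=A['im'].astype(int);P=A['P'];cc=env.calibration(nm)
    win=(slice(146,166),slice(132,152)) if nm=='scene' else (slice(105,128),slice(140,162))
    w=np.clip(im[...,0]-im[...,2]-40,0,None)[win].astype(float)
    Z=P[win][...,2]; w[(Z<.1)|(Z>.2)]=0
    vv,uu=np.mgrid[win]
    u,v=(w*uu).sum()/w.sum(),(w*vv).sum()/w.sum()
    print(file,u,v,(w>60).sum(),'mean P',(w[...,None]*P[win]).sum((0,1))/w.sum())
    e,r=ray(cc,u,v)
    post=np.array([.6815,.2505]); 
    hd=r[:2]/np.linalg.norm(r[:2])
    for off in (.0115,.009):
        tt=((post-hd*off-e[:2])@hd)/np.linalg.norm(r[:2]);print(off,(e+r*tt).round(4))
E
```

```text
bear w4 [0.6165 0.2366 0.025 ] [0.6146 0.2371 0.025 ]
scene0.npz 142.90502383571692 154.8228822882288 19 mean P [0.67477801 0.25276616 0.16361229]
0.0115 [0.6702 0.2533 0.168 ]
0.009 [0.6727 0.253  0.1656]
s3.npz 142.9036312849162 154.80970670391062 19 mean P [0.67435153 0.25280182 0.16406876]
0.0115 [0.6702 0.2533 0.168 ]
0.009 [0.6727 0.253  0.1656]
top0.npz 152.84745762711864 118.44491525423729 0 mean P [0.67750011 0.24793656 0.16571476]
0.0115 [0.6719 0.2442 0.183 ]
0.009 [0.674  0.2456 0.1766]
```

send_rows --deltas '[[[0, -2, 0, 0, 255], [1, -5, 0, 0, 255], [3, -8, -1, 0, 255], [5, -11, -2, 0, 255], [6.5, -13, -3, 0, 255], [7, -13.5, -3.3, 0, 255], [7, -13.5, -3.3, 0, 255], [7, -13.5, -3.3, 0, 255], [7, -13.5, -3.3, 0, 255]]]'

```text
time_s: 8.0
tcp_pos: [0.5579, 0.1127, 0.2514]
ee_rot: [-3.137, 0.159, -0.001]
ft_force: [-0.0, -0.4, 0.2]
finger_gap: 0.193
```

```bash
python3 - <<'E'
from h import *
c=env.calibration('wrist');print(env.read_state()['tcp_pos']);im,d=env.camera('wrist');P=pts(c,d);np.savez('w5.npz',im=im,P=P,**c);save(cv2.resize(im,(768,576)),'w5.png')
save(cv2.resize(im[0:120,60:220],(800,600),interpolation=2),'w5c.png')
E
```

```text
[0.55791635 0.11266959 0.25135576]
```

View pics/w5.png

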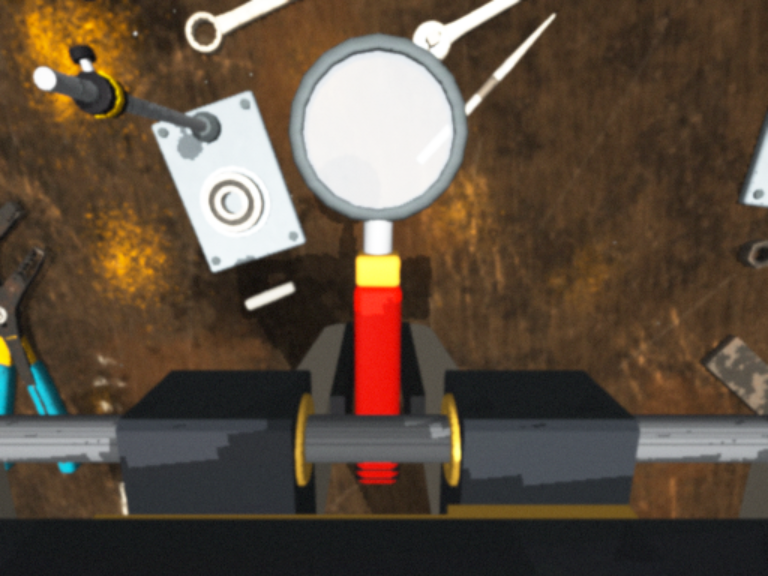

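View pics/w5c.png

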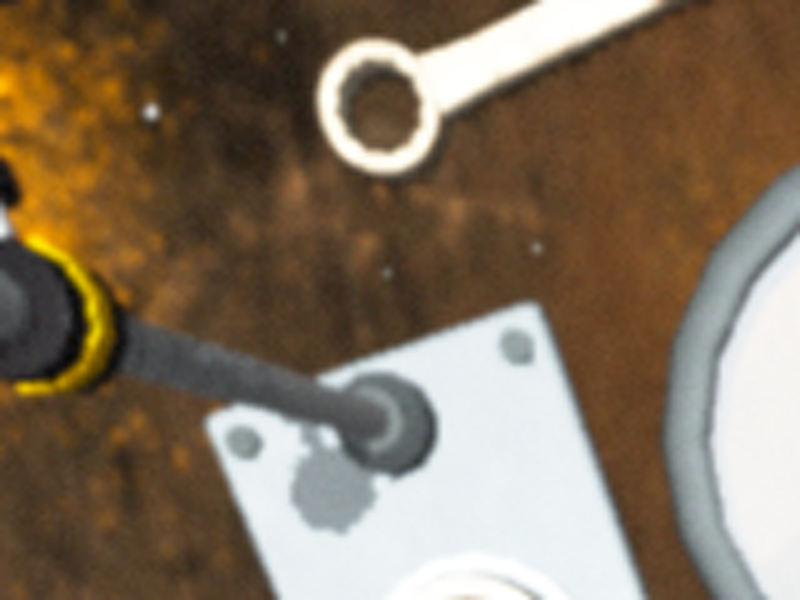

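```bash
python3 - <<'E'
from h import *
D=np.load('w5.npz');c={k:D[k] for k in ('vfov','cx','cy','eye','rotation')};P=D['P'];im=D['im'].astype(int)
print('posttop',atz(c,44/1.5-.2,77/1.5-.2,.206))
print('bear',atz(c,231.5/1.5-.2,201/1.5-.2,.025))
w=np.clip(im[...,0]-im[...,2]-80,0,None)[35:85,50:90];Q=P[35:85,50:90];m=(w>40)&(Q[...,2]>.11)&(Q[...,2]<.2)
q=Q[m];print(len(q),q.mean(0),np.percentile(q[:,2],[5,25,50,75,95]))
# circle fit with known r=.0115 on yellow pts
from scipy.optimize import least_squares
s=least_squares(lambda p:np.hypot(q[:,0]-p[0],q[:,1]-p[1])-.0115,[.682,.251],loss='soft_l1',f_scale=.002);print(s.x)
def proj(X):
    R=cv2.Rodrigues(c['rotation'])[0];p=(X-c['eye'])@R;f=192/np.tan(np.radians(c['vfov'])/2);return p[:,:2]/p[:,2:]*f+[c['cx'],c['cy']]
a=np.linspace(0,2*np.pi,73)
vv,uu=np.nonzero(m);obs=np.c_[uu+50,vv+35]
from scipy.spatial import cKDTree
for post in ([.6815,.2505],s.x,atz(c,44/1.5-.2,77/1.5-.2,.206)[:2]):
  for h in np.arange(.154,.174,.002):
    X=np.c_[post[0]+.0115*np.cos(a),post[1]+.0115*np.sin(a),a*0+h]
    dd=cKDTree(proj(X)).query(obs)[0];print(h.round(3),np.sqrt((dd**2).mean()).round(2),end=' | ')
  print()
E
```

```text
posttop [0.68391131 0.25091773 0.206     ]
bear [0.61815504 0.23599342 0.025     ]
122 [0.68248387 0.24308702 0.1674136 ] [0.16419739 0.16621935 0.16732694 0.16850548 0.17019035]
[0.68349486 0.25113661]
0.154 6.39 | 0.156 5.87 | 0.158 5.27 | 0.16 4.6 | 0.162 3.89 | 0.164 3.15 | 0.166 2.44 | 0.168 1.9 | 0.17 1.79 | 0.172 2.29 | 
0.154 5.78 | 0.156 5.12 | 0.158 4.4 | 0.16 3.62 | 0.162 2.79 | 0.164 1.95 | 0.166 1.23 | 0.168 1.13 | 0.17 1.87 | 0.172 2.92 | 
0.154 5.86 | 0.156 5.21 | 0.158 4.49 | 0.16 3.7 | 0.162 2.88 | 0.164 2.03 | 0.166 1.3 | 0.168 1.14 | 0.17 1.84 | 0.172 2.88 |
```

send_rows --deltas '[[[-1.5, 1, 0, 0, 255], [-2.4, 3, 0, 0, 255], [-2.4, 6, 0, 0, 255], [-2.4, 9, 0, 0, 255], [-2.4, 11.5, 0, 0, 255], [-2.4, 13, 0, 0, 255], [-2.4, 13.4, 0, 0, 255], [-2.4, 13.4, -1.5, 0, 255], [-2.4, 13.4, -3.5, 0, 255], [-2.4, 13.4, -5.5, 0, 255], [-2.4, 13.4, -7.3, 0, 255], [-2.4, 13.4, -8.4, 0, 255], [-2.4, 13.4, -8.7, 0, 255], [-2.4, 13.4, -8.7, 0, 255], [-2.4, 13.4, -8.7, 0, 255], [-2.4, 13.4, -8.7, 0, 255]]]'

```text
time_s: 9.65
tcp_pos: [0.535, 0.245, 0.1645]
ee_rot: [-3.137, 0.164, -0.002]
ft_force: [0.5, 0.1, -1.1]
finger_gap: 0.194
```

```bash
cat > chk.py <<'E'
from h import *
import sys
k=sys.argv[1]
t=env.read_state()['tcp_pos'];print(t)
c=env.calibration('wrist');im,d=env.camera('wrist');P=pts(c,d);save(cv2.resize(im,(768,576)),f'w{k}.png')
for u,v in((379,42),(379,127),(379,212),(296,127),(462,127)): print(P[int(v/1.5),int(u/1.5)].round(4))
c=env.calibration('scene');im,d=env.camera('scene');np.savez(f's{k}.npz',im=im,d=d,P=pts(c,d));save(cv2.resize(im[110:230,100:260],(800,600),interpolation=2),f's{k}.png')
c=env.calibration('top');im,d=env.camera('top');np.savez(f't{k}.npz',im=im,d=d,P=pts(c,d));save(cv2.resize(im[90:240,100:300],(800,600),interpolation=2),f't{k}.png')
E
python3 chk.py 6
```

```text
[0.53497568 0.24498627 0.1644931 ]
[0.6448 0.2325 0.1739]
[0.619  0.2352 0.1696]
[0.5894 0.2383 0.1738]
[0.6215 0.2637 0.1741]
[0.6154 0.2065 0.1747]
```

View pics/w6.png

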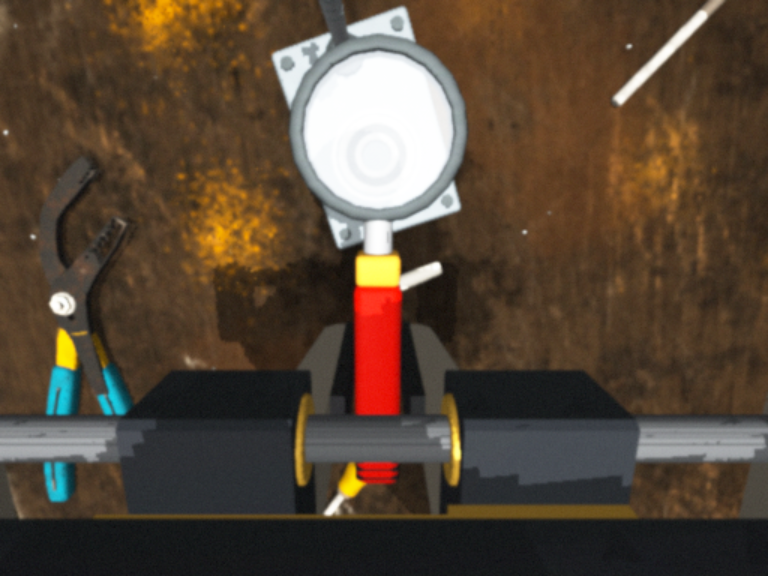

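View pics/s6.png

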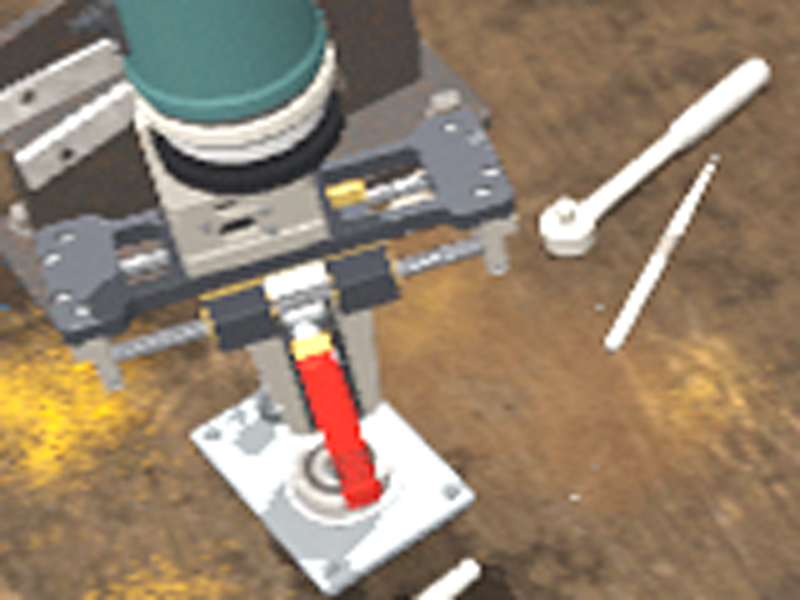

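View pics/t6.png

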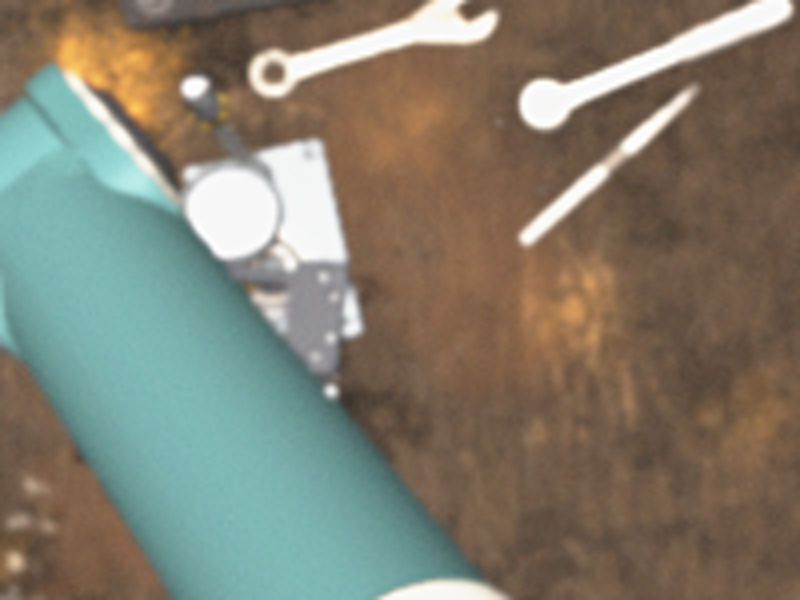

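```bash
python3 - <<'E'
from h import *
c=env.calibration('wrist')
f=lambda u,v,z:atz(c,u/1.5-.17,v/1.5-.17,z).round(4)
print('lens',f(379,127,.173),'bear',f(376,154.5,.025))
# top: lens
t=env.calibration('top');print('lens top',atz(t,100+233/4-.4,90+212/4-.4,.173).round(4))
D=np.load('t6.npz');P=D['P'];q=P[(P[...,2]>.155)&(P[...,2]<.185)&(P[...,0]>.57)&(P[...,0]<.66)&(P[...,1]>.19)&(P[...,1]<.28)];print(len(q),q.mean(0),np.median(q[:,2]))
y=P[110:120,148:158];w=np.clip(D['im'][110:120,148:158,0].astype(int)-D['im'][110:120,148:158,2]-20,0,None);print((w[...,None]*y).sum((0,1))/w.sum())
s=env.read_state();print(s['tcp_pos'],s['ft_force'],abs(s['qvel']).max(),s['time_s'])
E
```

```text
lens [0.6181 0.235  0.173 ] bear [0.6167 0.2366 0.025 ]
lens top [0.6148 0.2338 0.173 ]
470 [0.61805525 0.23383921 0.16939607] 0.16931733268429694
[0.71833732 0.26319991 0.06498549]
[0.53471969 0.24495897 0.16419611] [-0.44660702  0.45805873 -0.80073809] 0.0025799123819199967 9.8
```

send_rows --deltas '[[[-0.1, 0.15, -0.05, 0, 255], [-0.1, 0.15, -0.05, 0, 255], [-0.1, 0.15, -0.05, 0, 255], [-0.1, 0.15, -0.05, 0, 255], [-0.1, 0.15, -0.05, 0, 255], [-0.1, 0.15, -0.05, 0, 255]]]'

```text
time_s: 10.4
tcp_pos: [0.5334, 0.2463, 0.1631]
ee_rot: [3.137, -0.164, -0.0]
ft_force: [-0.7, -0.2, 0.1]
finger_gap: 0.189
```

```bash
python3 - <<'E'
from h import *
s=env.read_state();print(s['tcp_pos'],abs(s['qvel']).max(),s['finger_gap'],s['time_s'])
print(env.hand_in())
E
```

```text
[0.53344684 0.24627743 0.1630819 ] 0.0018635315747883017 0.18900531393514625 10.4
the job is handed in; nothing more can be done
None
```

I handed the job in at 10.4 s with the loupe still gripped and held over the left bearing. The chalk lies about 95 mm in front of the left stand, so that bearing is the suspect one. I gripped the loupe by its handle about 80 mm from the lens centre, and the fingers stopped at about 17 to 18 mm, which matches the handle's width.

What the last checks showed:
- **Horizontal position:** the wrist camera put the lens about 2 mm from the bearing's centre. I then nudged it about 1.8 mm to close that gap and took no picture afterwards. The nudge overshot slightly in x: the hand moved about 1.3 mm where I asked for 1.0. My estimates of the bearing's own position spread by 2 to 3 mm (limit 10 mm).
- **Height:** the hand's final position puts the lens at about 0.1655 m. My estimates of the yellow band disagreed a little. The wrist camera gave 0.167 to 0.168 m, and the scene camera gave 0.164 to 0.168 m depending on the method. One estimate from the top camera gave 0.177 to 0.183 m, outside the stated 110 to 170 mm range. I set it aside because that camera looks almost straight down. The 7 mm limit covers the rest.
- **Tilt and motion:** the rim heights agreed within about 1 mm across the lens, so it is level. Joint speeds were about 0.002 rad/s, so the arm was still.
- **Contacts:** force readings stayed near zero. The pictures showed no contact and no disturbance of the other things, though not every one was in view at the end.

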